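# Roll the router fence back to its gauge mark

### The job

Set the router fence for its final pass (its clamps are already slack): with a fingertip, roll the knurled wheel of the micro-adjuster behind the fence, stroke after stroke, until the fence has drawn back so far that the tip of its black pointer stands over the red gauge mark on the white rule. Move the fence by the wheel alone, never by pushing the fence itself. Pick nothing up, and leave the other things on the bench where they lie.

Things in the scene. Friction and masses are not known exactly. Their poses are not given: they have to be found in the camera images.
- router_top: Fixed grey router-table top let into the bench, 400 x 620 mm, its face 2 mm above the bench, with an aluminium plate and a router bit. Its axes are the router frame: z up, +x from the fence's front to the adjuster behind it (away from the robot, turned by up to 0.2 rad), y along the fence. Origin at bench height near its middle.
- wheel: Knurled aluminium wheel of the micro-adjuster, 56 mm diameter, 24 mm wide, a yellow stripe on its rim. Origin: its centre, 44 mm above the bench, so its top is at 72 mm. It turns in place about the router frame's x, stiffly (1.6 N at the rim), and stays where left. Rolling its top to the router frame's +y draws the fence back (+x), 12 mm a turn; rolling to -y drives it forward.
- fence: Router fence, 600 mm long, 76 mm high, two white faces on an aluminium angle, with a black extraction spigot at its middle and two black star knobs (clamps, already slack). Origin: under the middle of its front face. It slides only along the router frame's x, and only the wheel's screw should move it.
- pointer (a point): Tip of the black pointer on the fence, a flat tongue that reaches back (+x) over the white rule, 62 mm beside the wheel on its +y side, 13 mm above the bench. It moves with the fence.
- gauge_mark: Red gauge mark across the white rule: a band 5 mm wide (along the router frame's x) and 34 mm long. Fixed. Origin: middle of the band, 6 mm above the bench; its axes are those of the router frame. At the start it lies 7 to 13 mm behind (+x of) the pointer's tip.
- setup_bar: Loose brass set-up bar, 12 x 76 x 12 mm, in front of the fence. Leave alone.
- setup_bar_small: Loose brass set-up bar, 10 x 60 x 10 mm, in front of the fence. Leave alone.
- push_block: Loose yellow push block with a black handle, 200 x 75 x 80 mm, in front of the fence. Leave alone.
- wax_tin: Loose round tin with a green label, 64 mm diameter, 36 mm high, behind the fence, beyond the rule, 125 mm or more from the wheel. Leave alone.
- collet_wrench: Loose steel wrench, 170 mm long, lying behind the fence. Leave alone.
- square: Loose try square, wooden stock 110 mm and steel blade 150 mm, on the bench to the left. Leave alone.
- tape_measure: Loose yellow tape measure, 72 x 38 x 65 mm, on the bench to the left. Leave alone.
- cheeks (a point): Point on the wheel's axis at bench height. Two fixed grey bearing cheeks, 11 mm thick and 36 mm wide, stand 1 mm off either face of the wheel; their rounded tops are 62 mm above the bench, 10 mm lower than the wheel's top. The wheel's top and both sides (+y, -y) are open. A fingertip that presses on the wheel with 4 to 8 N all through a stroke rolls it with little slip.

How it is judged:
By the outcome, as a careful person would: the job done as asked, in the order asked, and still so for the second after the job is handed in, with the robot touching nothing.
It also fails if it takes over 72 s, if anything falls off the work surface, if the arm or the gripper's body presses on something with over 40 N, if the wrist force passes 120 N, or if a joint passes its speed limit or range.

### The arm

A 7-joint arm with a two-finger parallel gripper is mounted at the origin on the work surface. World frame = base frame: x ahead of the robot, y to its left, z up, the work surface at z = 0. Lengths are in m, angles in rad, forces in N, time in s.
With the tool pointing down it reaches from about 0.35 to 0.9 m from the base axis. Payload 7.2 kg.
Tool frame: the origin (TCP) lies at the very end of the fingers, on their centre line; the grasp point (between the pads) lies ctrl.grip_depth behind it (ctrl.grip_depth is the distance from the TCP to the grasp point, in m); z points along the fingers, y is the line along which they close (so a half turn about z gives the same grasp; the last joint's range is limited). The gripper opens to 88 mm and grips with 3 to 60 N. Pads are 20 mm wide; open, the fingers measure 115 mm over their backs; the gripper's body (75 mm by 178 mm) begins 61 mm behind the grasp point.
Start: joints at [1.112, 0.411, -0.013, 1.596, 0.006, 1.134, -0.082], TCP at [0.238, -0.578, 0.199] pointing down, gripper open.
Joint ranges: [-2.95, 2.95], [-0.29, 1.99], [-1.47, 1.44], [0.14, 2.54], [-1.03, 4.17], [0.13, 1.85], [-2.86, 2.86]. Speed limits (rad/s): [2.39, 2.39, 3.01, 3.01, 3.14, 3.14, 3.14].

### API

Orientations are given as a unit quaternion [w, x, y, z].
In Python, from bench import monitor, vision, ctrl gives the robot as it stands.
- The arm moves only by the tool apply_moves, never from a script. Its argument "series" is a list of rows, each an object of numbers: "grip": the finger opening in mm, from 0 to 87.8; "dx", "dy", "dz": the shift along the tool's x, y, z in mm; "ax", "ay", "az": the turn, a rotation vector about the tool's x, y, z in rad. A call has 1 to 8 rows; each row shifts and turns the commanded pose from where the row before left it, along the tool's axes as they then stand; what a row does not reach is not made up. A row lasts 1/12 s, in which the tool goes at most 41.7 mm and 7.16 degrees, less where a joint would pass 70% of its speed; a pose out of reach is approached as far as the arm can. A call with a gripper value outside its range is refused whole. The fingers move at their own pace and stop on an object; "newtons" is the grip in N (left out, the last holds). Time passes only in rows, so rows that do not move let the fingers close. It gives the time, the measured TCP pose, the force, the opening and the grip force at its end, in the units of the state.
- monitor.observe(): the state, without advancing time (a new reading comes with each control period).
- vision.capture(name): name is "scene" or "top"; returns a dict with "img" (384x512x3 uint8, blue, green, red), "range_z" (384x512 float32, m along the optical axis (not along the pixel's ray), 0 where there is no reading), "vertical_fov" (degrees; the focal length in pixels is half the picture's height over the tangent of half this angle, whatever the lens; pixels are square), "cx", "cy" (the principal point, pixels), "k1" (the pictures are not rectified: a ray, as slopes to the right and down, at radius r is drawn at 1 + k1 r^2 times it, then the intrinsics apply), "R" (3x3) and "t" (3): a world point X has camera coordinates R X + t. Camera axes: x right, y down, z forward; pixel columns grow to the right and rows downward; lengths in m; the calibration is good to about 2 mm. A picture is of the moment at which its call begins.
- ctrl.hand_in(): hands the job in; it is judged then, once.
The state is a dict: "time_s": time; "q": joint angles; "qd": joint speeds; "joint_torque": joint torques, N m; "tool_pos": TCP position; "tcp_rot": TCP orientation; "contact_force": force on the tool from outside, world axes, zero at the start; "moment": the same for the moment, N m; "gripper_width": finger opening in m; "gripper_force": force on a finger pad.
Only numpy, scipy, OpenCV 4.12 (cv2) and the standard library are available. Lean on these libraries where they do the work, as an engineer would, in place of code of your own. Each camera call takes 0.05 s, during which the arm holds its last target. There are 200 camera calls.

## Working session

There is one attempt and no reset: what is moved stays moved. The work goes in short steps, Python scripts to look and compute and a tool call to move; the robot and the scene stay as the last step left them, time stands still between calls to the robot, and variables do not carry over. Pictures are saved under pics/ and viewed, at most 10 in all, crops included, and the job is handed in when it is done.

Besides the shell and the picture viewer there is one more tool, called by a JSON object that holds its "op" and its "data". apply_moves: Moves the arm, as the interface text tells. Its arguments: {"type":"object","properties":{"series":{"type":"array","items":{"type":"object","properties":{"grip":{"type":"number"},"dx":{"type":"number"},"dy":{"type":"number"},"dz":{"type":"number"},"ax":{"type":"number"},"ay":{"type":"number"},"az":{"type":"number"}}}},"newtons":{"type":"number"}},"required":["series"]}

```bash
mkdir -p pics; cat > h.py <<'E'
import numpy as np, cv2
from bench import monitor, vision, ctrl
def cap(n):
    c=vision.capture(n); c['f']=c['img'].shape[0]/2/np.tan(np.radians(c['vertical_fov'])/2); return c
def ray(c,uv):
    K=np.array([[c['f'],0,c['cx']],[0,c['f'],c['cy']],[0,0,1]])
    d=cv2.undistortPoints(np.array(uv,float).reshape(-1,1,2),K,np.array([c['k1'],0,0,0.])).reshape(-1,2)
    R=np.array(c['R']);o=-R.T@np.array(c['t'])
    return o,np.c_[d,np.ones(len(d))]@R
def onz(c,uv,z):
    o,d=ray(c,uv); return o+d*((z-o[2])/d[:,2])[:,None]
def pix(c,X):
    K=np.array([[c['f'],0,c['cx']],[0,c['f'],c['cy']],[0,0,1]])
    return cv2.projectPoints(np.array(X,float).reshape(-1,3),cv2.Rodrigues(np.array(c['R']))[0],np.array(c['t']),K,np.array([c['k1'],0,0,0.]))[0].reshape(-1,2)
E
python3 - <<'E'
from h import *
for n in("top","scene"):
    c=cap(n); cv2.imwrite(f"pics/{n}0.png",cv2.resize(c['img'],(800,600),interpolation=cv2.INTER_CUBIC))
    print(n,c['f'],c['cx'],c['cy'],c['k1'],-np.array(c['R']).T@c['t'],np.array(c['R']).round(2).tolist())
s=monitor.observe();print(s['tool_pos'],s['tcp_rot'],s['gripper_width'],ctrl.grip_depth,s['time_s'])
E
```

```text
top 414.6880289602402 256.3102513284708 193.772196874152 0.05259104383708759 [0.40536174 0.07424558 1.04101722] [[-0.01, -1.0, 0.01], [-1.0, 0.01, -0.1], [0.1, -0.01, -1.0]]
scene 384.8489076313032 258.4538835981246 183.3955325913857 -0.0776097661695365 [1.19532585 0.4153077  0.73561694] [[-0.47, 0.88, 0.01], [0.57, 0.32, -0.76], [-0.67, -0.35, -0.65]]
[ 0.23785046 -0.57744061  0.19807854] [-7.12672434e-04  9.80971295e-01  1.94151426e-01 -1.84281277e-04] 0.08786719230034887 0.0187 0.1
```

View pics/top0.png

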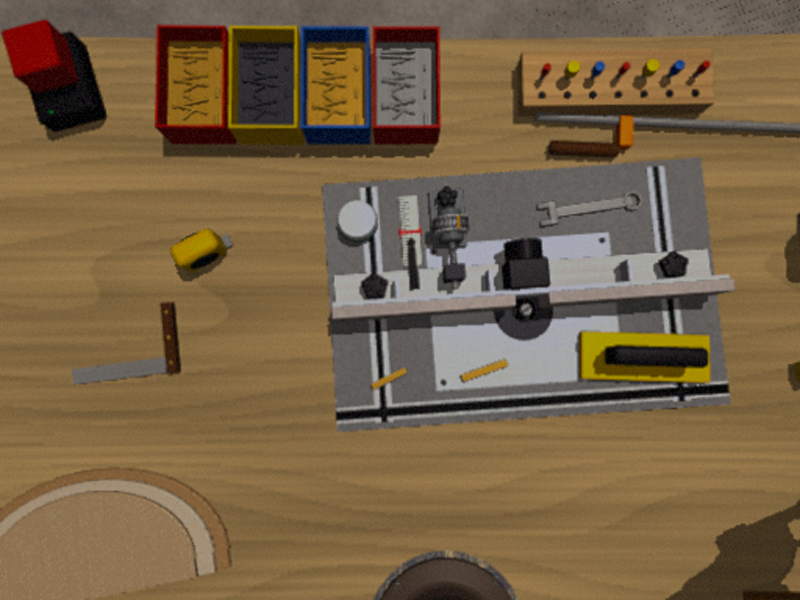

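View pics/scene0.png

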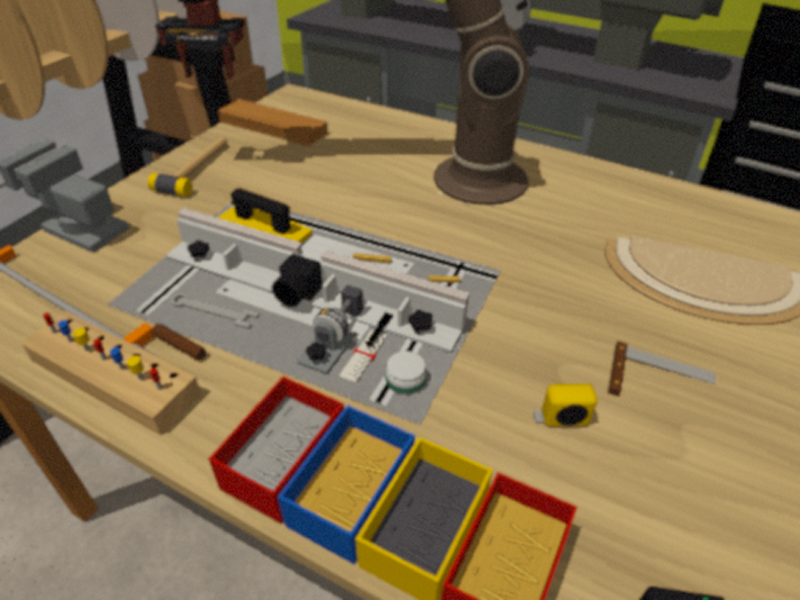

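Top view: wheel at ~(451,224)/800, red mark (410,231), pointer tip (411,238), tin (357,220). The scene view agrees: wheel at (330,325), red mark (363,352). Next I'll measure these precisely.

```bash
cat >> h.py <<'E'
def mark_ptr(c,yaw=None,pr=False):
    im=c['img'].astype(int); b,g,r=im[...,0],im[...,1],im[...,2]
    return im
E
python3 - <<'E'
from h import *
c=cap("top"); im=c['img'].astype(int); b,g,r=im[...,0],im[...,1],im[...,2]
# table edges -> yaw, via front edge of fence (z .076): sample depth-high points
D=c['range_z']; v,u=np.mgrid[0:384,0:512]
o,d=ray(c,np.c_[u.ravel(),v.ravel()]); P=(o+d*D.ravel()[:,None]).reshape(384,512,3)
m=(P[...,2]>.068)&(P[...,2]<.085)&(u>205)&(u<475)&(v>165)&(v<215)
Q=P[m]; vx,vy,x0,y0=cv2.fitLine(Q[:,:2].astype(np.float32),cv2.DIST_HUBER,0,.01,.01).ravel()
print("fence top",m.sum(),"yaw",np.arctan2(-vx*np.sign(vy),abs(vy)),x0,y0,Q[:,2].mean())
red=(r>120)&(r-g>60)&(r-b>60)&(u>245)&(u<280)&(v>135)&(v<160)
rc=np.c_[u[red],v[red]]; print("red",red.sum(),rc.mean(0),onz(c,rc.mean(0),.006))
w=(u>268)&(u<308)&(v>125)&(v<160)&(P[...,2]>.05); print("wheel",w.sum(),P[w].mean(0),P[w].max(0),P[w].min(0))
hi=(u>268)&(u<308)&(v>115)&(v<165)
for vv in range(116,180,2): print(vv,(P[vv,272:306:3,2]*1000).round().astype(int))
k=cv2.resize(c['img'][110:200,235:355],(800,600),interpolation=cv2.INTER_CUBIC); cv2.imwrite("pics/c1.png",k)
E
```

```text
fence top 2381 yaw 0.0651011 0.5066136 -0.119328715 0.0766639488020444
red 39 [262.43589744 147.79487179] [[0.62221484 0.0485475  0.006     ]]
wheel 390 [ 0.62057418 -0.01094602  0.07075975] [0.65332091 0.07424558 1.04101722] [ 0.40536174 -0.03910349  0.05039306]
116 [   4    1    4    4    3    5    1    3    2 1041    2    4]
118 [5 2 2 4 4 1 0 1 2 6 0 1]
120 [ 0  6  3 -2 35 36  1  0  0  2  0 -2]
122 [ 5 12 11 34 38 38 36 11  4  4 -1  1]
124 [ 7 12 14 40 40 37 34 12 13  5  4  0]
126 [ 3 12 11 36 36 37 37 10  7  1  2  2]
128 [ 4 12 15 13 35 36 37  9 10  3  3  3]
130 [ 4 10 13 10 36 35 34  9 11  1  0  1]
132 [ 5 12 15 12 52 52 53  9 12  1  3  1]
134 [ 4 10 12 53 59 64 61 56  9  3  4  1]
136 [ 0  5 12 52 58 62 63 57 12  6  2  1]
138 [ 3  6 10 67 67 72 71 69 65  2  1  2]
140 [ 6 -1 58 67 68 69 72 72 67 56 -2  5]
142 [ 4  3 58 64 72 74 71 71 66 55  0  0]
144 [ 3  2 55 68 70 68 70 68 70 58  1  0]
146 [ 2  1 55 63 69 70 71 70 67 59  1  1]
148 [ 2  3 55 59 56 62 61 58 42 39  1  5]
150 [ 2  4 39 32 58 65 62 59  7  1  4  1]
152 [ 0  0 10 36 57 62 65 59 47  5  0 -3]
154 [ 1  7 11 31 45 48 51 36 12  2  0 -3]
156 [ 3  2  9 14 16 45 49 12 11  6  5  1]
158 [ 8  5  8  8  8 43 48  2  1  2  0  3]
160 [ 2  1  5  3  0  3 49  4  1  0  4  2]
162 [ 0  0  2  4  2  1 51  3 -1  2  3  3]
164 [   7    0    1    3    2    4   49    4    3 1041    3    4]
166 [ 5  4  3  4  2  3 49  0  2  2  5  4]
168 [ 4  3  5  7  2  3 50 60 59  3  7  4]
170 [ 1  5  4  2 56 60 60 60 59 11 11 11]
172 [  16   12   14   13   52   60   58   61 1041   14   13    9]
174 [11 11 11 12 48 61 62 60 59 11 13 16]
176 [15 13 16 11 43 61 61 59 62 11 14 15]
178 [13 11 12 12 39 57 59 56 51 10 10 11]
```

View pics/c1.png

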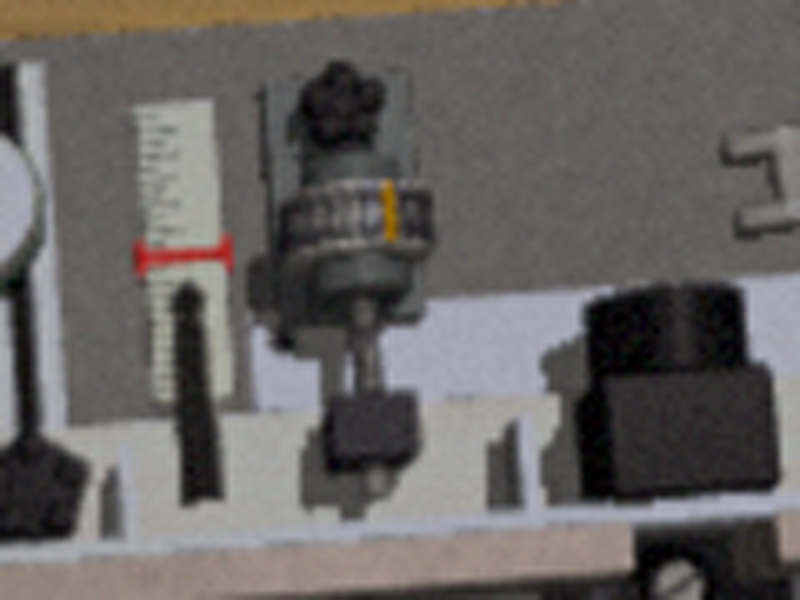

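The crop shows the red mark centred at (184,257), the pointer tip at (187,285), and the wheel spanning (280–435, 178–250).

```bash
cat >> h.py <<'E'
yaw=0.065; ex=np.array([np.cos(yaw),np.sin(yaw),0]); ey=np.array([-np.sin(yaw),np.cos(yaw),0])
def profile(c,y0,z,xs,w=.003,n=7):
    "BGR along router x, averaged over width +-w, on plane z"
    out=[]
    for dy in np.linspace(-w,w,n):
        p=pix(c,xs[:,None]*ex+(y0+dy)*ey+np.array([0,0,z])).astype(np.float32)
        out.append(cv2.remap(c['img'],p[:,0].reshape(1,-1),p[:,1].reshape(1,-1),cv2.INTER_LINEAR)[0])
    return np.mean(out,0)
E
python3 - <<'E'
from h import *
c=cap("top")
cp=lambda a:[235+(a[0]+.5)/6.667-.5,110+(a[1]+.5)/6.667-.5]
W=onz(c,[cp((357,213)),cp((280,213)),cp((435,213))],.068);T=onz(c,cp((187,285)),.013)[0]
f=lambda p:np.round([p@ex*1000,p@ey*1000],1)
print("W",W[0],[f(p) for p in W]);print("T",T,f(T)); M=onz(c,[262.44,147.8],.006)[0];print("M",f(M))
s=cap("scene"); im=s['img'].astype(int);v,u=np.mgrid[0:384,0:512]
red=(im[...,2]-im[...,1]>50)&(im[...,2]-im[...,0]>50)&(u>220)&(u<245)&(v>215)&(v<235)
print("Ms",red.sum(),f(onz(s,[u[red].mean(),v[red].mean()],.006)[0]))
xs=np.arange(.58,.66,.002)
cv2.imwrite("pics/s1.png",cv2.resize(s['img'][180:255,180:280],(800,600),interpolation=cv2.INTER_CUBIC))
a=profile(c,f(M)[1]/1000,.006,xs);b=profile(s,f(M)[1]/1000,.006,xs)
for x,p,q in zip(xs,a,b):print(round(x*1000),p.round(),q.round())
t=monitor.observe()['tool_pos'];print(f(np.array(t)))
E
```

```text
W [ 0.62401513 -0.01131617  0.068     ] [array([622. , -51.8]), array([623.9, -24.3]), array([620. , -79.7])]
T [0.60920044 0.04834925 0.013     ] [611.1   8.7]
M [624.   8.]
Ms 39 [621.7   7.5]
580 [37. 37. 41.] [56. 65. 68.]
582 [32. 33. 35.] [56. 62. 66.]
584 [30. 30. 33.] [55. 60. 64.]
586 [29. 30. 32.] [54. 59. 63.]
588 [29. 32. 32.] [54. 62. 65.]
590 [31. 30. 35.] [60. 67. 70.]
592 [31. 31. 33.] [66. 72. 77.]
594 [32. 33. 33.] [69. 75. 82.]
596 [35. 36. 37.] [65. 72. 76.]
598 [39. 42. 43.] [58. 66. 68.]
600 [44. 48. 50.] [59. 67. 71.]
602 [40. 43. 44.] [71. 79. 85.]
604 [32. 35. 35.] [ 91. 102. 108.]
606 [29. 30. 31.] [111. 125. 130.]
608 [32. 31. 32.] [128. 143. 149.]
610 [46. 48. 50.] [140. 156. 162.]
612 [77. 83. 83.] [150. 166. 175.]
614 [115. 123. 122.] [156. 174. 187.]
616 [149. 162. 159.] [151. 169. 194.]
618 [150. 162. 164.] [132. 149. 197.]
620 [127. 137. 163.] [105. 120. 195.]
622 [ 83.  90. 166.] [ 94. 109. 191.]
624 [ 51.  54. 171.] [115. 130. 189.]
626 [ 90.  97. 170.] [143. 159. 189.]
628 [138. 148. 167.] [157. 174. 188.]
630 [153. 165. 164.] [161. 178. 186.]
632 [150. 162. 159.] [162. 179. 187.]
634 [144. 155. 153.] [167. 184. 192.]
636 [154. 165. 162.] [171. 189. 196.]
638 [158. 168. 166.] [170. 188. 194.]
640 [158. 168. 166.] [167. 184. 191.]
642 [155. 164. 163.] [165. 182. 189.]
644 [149. 159. 157.] [168. 185. 192.]
646 [154. 163. 162.] [172. 189. 196.]
648 [157. 167. 165.] [172. 190. 196.]
650 [157. 167. 165.] [168. 186. 193.]
652 [155. 164. 163.] [164. 181. 188.]
654 [150. 160. 158.] [165. 182. 189.]
656 [153. 163. 161.] [168. 186. 192.]
658 [158. 166. 165.] [166. 184. 191.]
660 [157. 164. 163.] [163. 180. 187.]
[ 199.9 -591.9]
```

View pics/s1.png

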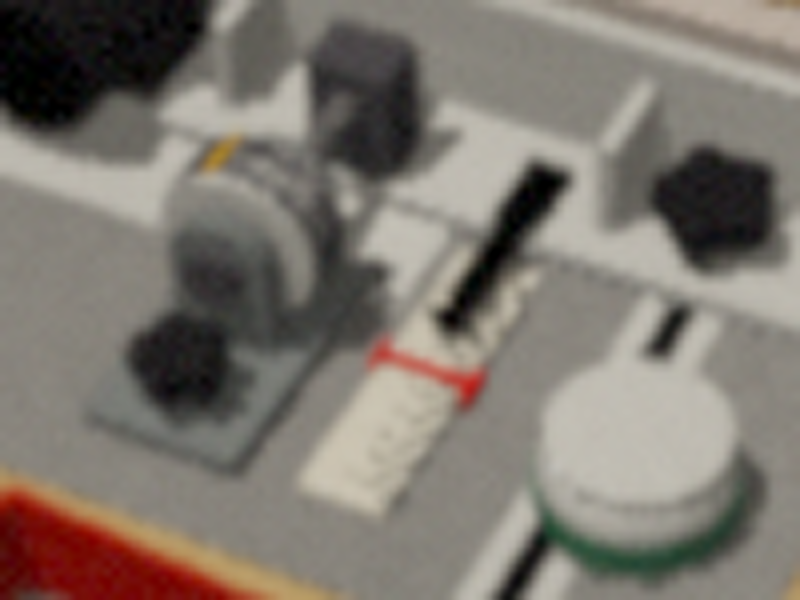

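Tip to mark is about 12.5 mm, roughly one turn. The wheel is at router (622,-53) mm. I'll turn the tool into line and travel over at height with the fingers closed.

{"op": "apply_moves", "data": {"series": [{"grip":0,"az":0.11},{"grip":0,"az":0.11},{"grip":0,"az":0.105},{"grip":0,"dx":22,"dy":-28},{"grip":0,"dx":22,"dy":-28},{"grip":0,"dx":22,"dy":-28},{"grip":0,"dx":22,"dy":-28},{"grip":0,"dx":22,"dy":-28}], "newtons": 20}}

```text
schema error: expected keys grip, dx, dy, dz, ax, ay, az
```

{"op": "apply_moves", "data": {"series": [{"dx":22,"dy":-28},{"dx":22,"dy":-28},{"dx":22,"dy":-28},{"dx":22,"dy":-28},{"dx":22,"dy":-28},{"dx":22,"dy":-28},{"dx":22,"dy":-28},{"dx":22,"dy":-28}]}}

```text
schema error: expected keys grip, dx, dy, dz, ax, ay, az
```

```bash
cat >> h.py <<'E'
def st():
    s=monitor.observe(); t=np.array(s['tool_pos']); q=s['tcp_rot']
    from scipy.spatial.transform import Rotation as R
    M=R.from_quat([q[1],q[2],q[3],q[0]]).as_matrix()
    print("t",round(s['time_s'],2),"router xyz",np.round([t@ex*1e3,t@ey*1e3,t[2]*1e3],1),"F",np.round(s['contact_force'],1),"yawtool",round(np.arctan2(M[1,0],M[0,0]),3),"z",M[:,2].round(3),"w",round(s['gripper_width'],4))
E
python3 -c "
from h import *
st()"
```

```text
t 0.25 router xyz [ 199.9 -591.9  198.4] F [ 0.6 -0.7  0.2] yawtool 0.391 z [-0.     0.001 -1.   ] w 0.0877
```

All keys are needed in every row.

{"op": "apply_moves", "data": {"series": [{"grip":0,"dx":0,"dy":0,"dz":0,"ax":0,"ay":0,"az":0.11},{"grip":0,"dx":0,"dy":0,"dz":0,"ax":0,"ay":0,"az":0.11},{"grip":0,"dx":0,"dy":0,"dz":0,"ax":0,"ay":0,"az":0.105},{"grip":0,"dx":22,"dy":-28,"dz":0,"ax":0,"ay":0,"az":0},{"grip":0,"dx":22,"dy":-28,"dz":0,"ax":0,"ay":0,"az":0},{"grip":0,"dx":22,"dy":-28,"dz":0,"ax":0,"ay":0,"az":0},{"grip":0,"dx":22,"dy":-28,"dz":0,"ax":0,"ay":0,"az":0},{"grip":0,"dx":22,"dy":-28,"dz":0,"ax":0,"ay":0,"az":0}], "newtons": 20}}

```text
time_s: 0.92
tool_pos: [0.3392, -0.4294, 0.1988]
tcp_rot: [0.0, 0.999, 0.033, -0.0]
contact_force: [0.9, -0.6, 0.1]
gripper_width: 0.0378
gripper_force: 0.0
```

{"op": "apply_moves", "data": {"series": [{"grip":0,"dx":22,"dy":-28,"dz":0,"ax":0,"ay":0,"az":0},{"grip":0,"dx":22,"dy":-28,"dz":0,"ax":0,"ay":0,"az":0},{"grip":0,"dx":22,"dy":-28,"dz":0,"ax":0,"ay":0,"az":0},{"grip":0,"dx":22,"dy":-28,"dz":0,"ax":0,"ay":0,"az":0},{"grip":0,"dx":22,"dy":-28,"dz":0,"ax":0,"ay":0,"az":0},{"grip":0,"dx":22,"dy":-28,"dz":0,"ax":0,"ay":0,"az":0},{"grip":0,"dx":22,"dy":-28,"dz":0,"ax":0,"ay":0,"az":0},{"grip":0,"dx":22,"dy":-28,"dz":0,"ax":0,"ay":0,"az":0}]}}

```text
time_s: 1.58
tool_pos: [0.5002, -0.1943, 0.199]
tcp_rot: [0.0, 0.999, 0.033, 0.0]
contact_force: [1.1, -0.3, 0.2]
gripper_width: 0.0005
gripper_force: 0.0
```

```bash
python3 -c "
from h import *
st()"
```

```text
t 1.58 router xyz [ 486.5 -226.4  199. ] F [ 1.1 -0.3  0.2] yawtool 0.066 z [ 0. -0. -1.] w 0.0005
```

{"op": "apply_moves", "data": {"series": [{"grip":0,"dx":27,"dy":-27,"dz":0,"ax":0,"ay":0,"az":0},{"grip":0,"dx":27,"dy":-27,"dz":0,"ax":0,"ay":0,"az":0},{"grip":0,"dx":27,"dy":-27,"dz":0,"ax":0,"ay":0,"az":0},{"grip":0,"dx":27,"dy":-27,"dz":20,"ax":0,"ay":0,"az":0},{"grip":0,"dx":27.5,"dy":-27,"dz":20,"ax":0,"ay":0,"az":0},{"grip":0,"dx":0,"dy":-27,"dz":30,"ax":0,"ay":0,"az":0},{"grip":0,"dx":0,"dy":0,"dz":30,"ax":0,"ay":0,"az":0},{"grip":0,"dx":0,"dy":0,"dz":15,"ax":0,"ay":0,"az":0}]}}

```text
time_s: 2.25
tool_pos: [0.6204, -0.0244, 0.0814]
tcp_rot: [-0.001, 0.999, 0.035, -0.002]
contact_force: [-0.9, -1.1, 0.4]
gripper_width: 0.0005
gripper_force: 0.0
```

```bash
python3 -c "
from h import *
st()
c=cap('top');s=cap('scene')
a=cv2.resize(c['img'][110:200,235:355],(400,300),interpolation=cv2.INTER_CUBIC);b=cv2.resize(s['img'][165:255,175:295],(400,300),interpolation=cv2.INTER_CUBIC)
cv2.imwrite('pics/p2.png',np.hstack([a,b]))"
```

```text
t 2.25 router xyz [617.5 -64.6  81.4] F [-0.9 -1.1  0.4] yawtool 0.07 z [-0.005  0.001 -1.   ] w 0.0005
```

View pics/p2.png

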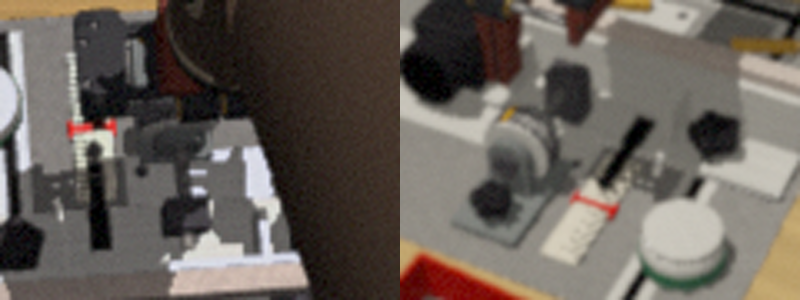

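The crops show the fence area partly shadowed and occluded by the gripper, and I don't see the fingertip on the wheel. I'll check the whole scene view with the TCP projected in.

```bash
python3 -c "
from h import *
st()
s=cap('scene');st();c=cap('top')
t=np.array(monitor.observe()['tool_pos'])
im=s['img'].copy()
for X in (t,t+[0,0,.1]):
  p=pix(s,X)[0]; print(p,pix(c,X)); cv2.drawMarker(im,tuple(int(a) for a in p),(255,0,255),0,8)
cv2.imwrite('pics/p3.png',cv2.resize(im[40:280,90:410],(800,600),interpolation=cv2.INTER_CUBIC))"
```

```text
t 2.35 router xyz [616.7 -67.2  81.9] F [-0.5  0.  -0.1] yawtool 0.067 z [-0.006  0.    -1.   ] w 0.0007
t 2.4 router xyz [618.2 -67.7  84.2] F [-0.   0.1  0. ] yawtool 0.066 z [-0.003 -0.    -1.   ] w 0.0007
[206.22586464 194.11719092] [[295.76852861 140.46261193]]
[203.06132916 162.45802035] [[300.68325267 129.77928767]]
```

View pics/p3.png

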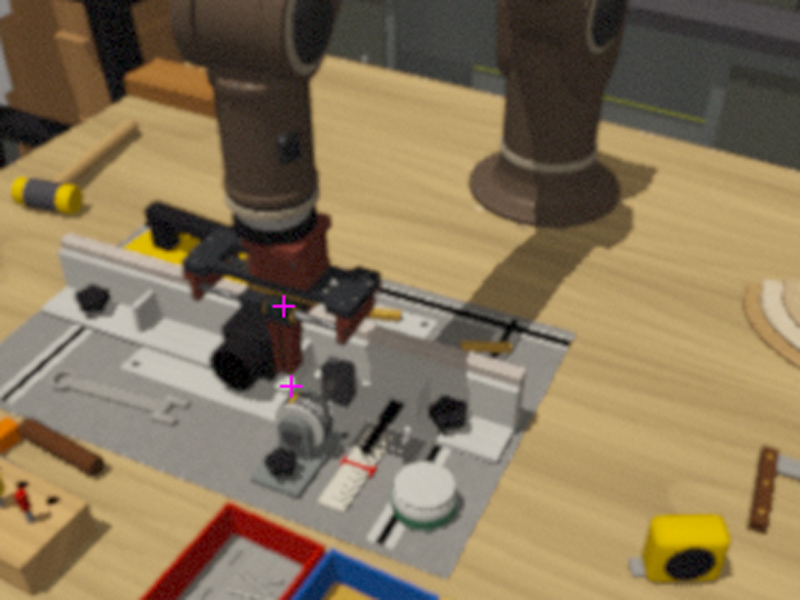

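The fingertip is visible just above the wheel. I'll settle there, then descend gently.

{"op": "apply_moves", "data": {"series": [{"grip":0,"dx":2,"dy":0,"dz":8,"ax":0,"ay":0,"az":0},{"grip":0,"dx":0,"dy":0,"dz":4,"ax":0,"ay":0,"az":0},{"grip":0,"dx":0,"dy":0,"dz":1,"ax":0,"ay":0,"az":0},{"grip":0,"dx":0,"dy":0,"dz":0,"ax":0,"ay":0,"az":0},{"grip":0,"dx":0,"dy":0,"dz":0,"ax":0,"ay":0,"az":0}]}}

```text
time_s: 2.87
tool_pos: [0.6244, -0.0275, 0.0727]
tcp_rot: [0.0, 0.999, 0.033, 0.0]
contact_force: [0.7, 0.3, -0.4]
gripper_width: 0.0005
gripper_force: 0.0
```

```bash
python3 -c "
from h import *
st()"
```

```text
t 2.87 router xyz [621.3 -68.   72.7] F [ 0.7  0.3 -0.4] yawtool 0.065 z [ 0.001 -0.    -1.   ] w 0.0005
```

{"op": "apply_moves", "data": {"series": [{"grip":0,"dx":0,"dy":-3,"dz":1,"ax":0,"ay":0,"az":0},{"grip":0,"dx":0,"dy":-1,"dz":1,"ax":0,"ay":0,"az":0},{"grip":0,"dx":0,"dy":0,"dz":0,"ax":0,"ay":0,"az":0}]}}

```text
time_s: 3.12
tool_pos: [0.6239, -0.0227, 0.0703]
tcp_rot: [-0.0, 0.999, 0.033, 0.0]
contact_force: [-0.9, 0.2, -0.7]
gripper_width: 0.0002
gripper_force: 0.0
```

{"op": "apply_moves", "data": {"series": [{"grip":0,"dx":0,"dy":-4,"dz":0,"ax":0,"ay":0,"az":0},{"grip":0,"dx":0,"dy":-4,"dz":0,"ax":0,"ay":0,"az":0}]}}

```text
time_s: 3.28
tool_pos: [0.6234, -0.0152, 0.0703]
tcp_rot: [0.0, 0.999, 0.033, 0.0]
contact_force: [-0.8, 0.8, 0.6]
gripper_width: 0.0003
gripper_force: 0.0
```

```bash
python3 -c "
from h import *
st()"
```

```text
t 3.28 router xyz [621.1 -55.7  70.3] F [-0.8  0.8  0.6] yawtool 0.065 z [ 0. -0. -1.] w 0.0003
```

{"op": "apply_moves", "data": {"series": [{"grip":0,"dx":0,"dy":0,"dz":0.7,"ax":0,"ay":0,"az":0},{"grip":0,"dx":0,"dy":0,"dz":0,"ax":0,"ay":0,"az":0}]}}

```text
time_s: 3.45
tool_pos: [0.6234, -0.0147, 0.0696]
tcp_rot: [-0.0, 0.999, 0.033, -0.0]
contact_force: [0.4, 0.8, -0.8]
gripper_width: 0.0005
gripper_force: 0.0
```

{"op": "apply_moves", "data": {"series": [{"grip":0,"dx":0,"dy":0,"dz":0.7,"ax":0,"ay":0,"az":0},{"grip":0,"dx":0,"dy":0,"dz":0,"ax":0,"ay":0,"az":0}]}}

```text
time_s: 3.62
tool_pos: [0.6233, -0.0155, 0.0688]
tcp_rot: [0.0, 0.999, 0.033, -0.0]
contact_force: [0.7, 0.0, 1.4]
gripper_width: 0.0002
gripper_force: 0.0
```

{"op": "apply_moves", "data": {"series": [{"grip":0,"dx":0,"dy":0,"dz":0.7,"ax":0,"ay":0,"az":0},{"grip":0,"dx":0,"dy":0,"dz":0,"ax":0,"ay":0,"az":0}]}}

```text
time_s: 3.78
tool_pos: [0.6233, -0.0155, 0.0681]
tcp_rot: [0.0, 0.999, 0.033, -0.0]
contact_force: [0.0, -0.3, 0.1]
gripper_width: 0.0005
gripper_force: 0.0
```

No contact yet at 68 mm, so I'll look.

```bash
python3 -c "
from h import *
st()
s=cap('scene')
t=np.array(monitor.observe()['tool_pos'])
im=cv2.resize(s['img'][155:245,165:285],(800,600),interpolation=cv2.INTER_CUBIC)
W=622*ex-53*ey
C=np.array([.622*ex-.053*ey+[0,0,.044]+.028*(np.cos(a)*ey+np.sin(a)*np.array([0,0,1]))+k*ex for a in np.linspace(0,6.28,24) for k in(-.012,.012)])
for X,col in [(t,(255,0,255))]+[(x,(0,255,0)) for x in C]:
  p=pix(s,X)[0]; p=((p-[165,155]+.5)*6.667-.5).astype(int); cv2.circle(im,tuple(int(a) for a in p),3,col,-1)
cv2.imwrite('pics/p4.png',im)"
```

```text
t 3.78 router xyz [621.  -56.   68.1] F [ 0.  -0.3  0.1] yawtool 0.066 z [-0. -0. -1.] w 0.0005
```

View pics/p4.png

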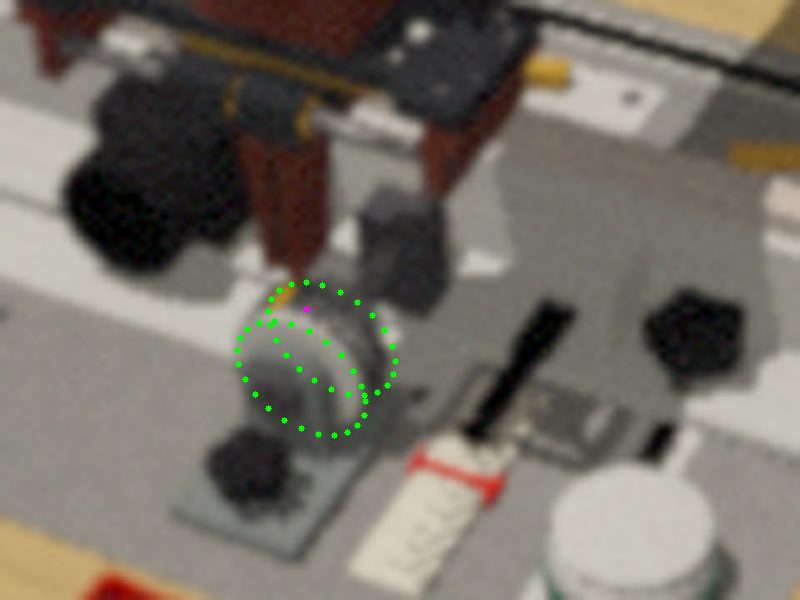

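The fingertip ends at crop (295,278), just at the wheel's far rim, not at the projected TCP (305,310). I'll use the depth image to locate it.

```bash
python3 -c "
from h import *
st()
s=cap('scene');v,u=np.mgrid[0:384,0:512]
o,d=ray(s,np.c_[u.ravel(),v.ravel()]);P=(o+d*s['range_z'].ravel()[:,None])
Q=(np.c_[P@ex,P@ey,P[:,2]]*1e3).reshape(384,512,3)
for vv in range(175,206,2):
  print(vv,[tuple(int(k) for k in Q[vv,uu].round())+tuple(int(k) for k in s['img'][vv,uu]) for uu in (205,207,209,211,213)])
"
```

```text
t 3.83 router xyz [621.  -56.   68.1] F [-0.2  0.6 -0.6] yawtool 0.066 z [-0. -0. -1.] w 0.0004
175 [(652, -44, 181, 36, 35, 39), (656, -36, 186, 37, 34, 37), (653, -33, 185, 37, 49, 56), (649, -30, 183, 30, 61, 79), (636, -33, 173, 44, 49, 66)]
177 [(628, -61, 151, 23, 26, 48), (631, -53, 155, 31, 31, 55), (653, -33, 179, 29, 33, 43), (630, -43, 158, 25, 25, 52), (618, -45, 149, 34, 34, 57)]
179 [(632, -59, 148, 22, 26, 46), (632, -53, 150, 26, 33, 62), (630, -49, 150, 25, 33, 67), (628, -44, 151, 23, 30, 58), (617, -46, 141, 28, 34, 59)]
181 [(630, -61, 139, 29, 32, 54), (633, -53, 144, 22, 29, 59), (632, -48, 145, 30, 37, 69), (626, -46, 142, 29, 31, 59), (617, -46, 135, 24, 35, 60)]
183 [(632, -60, 135, 23, 32, 56), (631, -55, 137, 25, 26, 61), (631, -49, 138, 24, 33, 66), (626, -47, 135, 27, 28, 58), (616, -48, 127, 29, 40, 62)]
185 [(631, -61, 128, 24, 30, 61), (632, -55, 131, 28, 33, 63), (633, -49, 133, 29, 34, 65), (626, -47, 129, 25, 27, 56), (614, -49, 119, 32, 39, 65)]
187 [(632, -61, 123, 24, 30, 62), (633, -55, 125, 24, 33, 54), (631, -50, 125, 29, 37, 66), (624, -49, 1
[... 726 characters left out ...]
5, 72, 39, 72, 95), (611, -60, 72, 63, 67, 71), (601, -61, 63, 72, 75, 76)]
199 [(620, -73, 67, 91, 110, 125), (622, -65, 73, 36, 133, 170), (621, -60, 74, 66, 84, 98), (618, -56, 73, 65, 66, 67), (616, -51, 73, 65, 68, 70)]
201 [(630, -67, 72, 117, 145, 162), (630, -61, 74, 131, 148, 160), (628, -56, 74, 111, 115, 119), (624, -52, 73, 95, 101, 103), (624, -47, 74, 77, 82, 85)]
203 [(633, -65, 68, 146, 153, 157), (633, -60, 70, 147, 157, 160), (633, -53, 73, 158, 166, 170), (632, -48, 74, 145, 152, 157), (629, -44, 73, 124, 131, 136)]
205 [(633, -66, 61, 131, 138, 142), (634, -59, 64, 132, 139, 141), (632, -54, 65, 133, 139, 143), (632, -48, 67, 139, 148, 152), (632, -43, 70, 149, 158, 160)]
```

The visible finger's lower end is at z≈95, though the TCP reads 68. I'll check the lowest gripper points, including the side prongs, in both views.

```bash
python3 -c "
from h import *
for n in('scene','top'):
  s=cap(n);v,u=np.mgrid[0:384,0:512]
  o,d=ray(s,np.c_[u.ravel(),v.ravel()]);P=(o+d*s['range_z'].ravel()[:,None])
  Q=np.c_[P@ex,P@ey,P[:,2]]*1e3
  I=s['img'].reshape(-1,3).astype(int)
  ok=(Q[:,2]>80)&(Q[:,2]<300)&(abs(Q[:,0]-620)<70)
  print(n)
  for y in range(-160,60,8):
    m=ok&(abs(Q[:,1]-y)<4)
    if m.sum()>3: print(y,m.sum(),'lowest z',np.sort(Q[m,2])[:3].round(),'x',Q[m,0][np.argsort(Q[m,2])[:3]].round(),'xr',Q[m,0].min().round(),Q[m,0].max().round())
"
```

```text
scene
-144 60 lowest z [197. 200. 200.] x [653. 655. 653.] xr 591.0 656.0
-136 105 lowest z [175. 176. 176.] x [641. 611. 616.] xr 589.0 656.0
-128 120 lowest z [177. 177. 178.] x [647. 626. 591.] xr 589.0 656.0
-120 105 lowest z [187. 187. 188.] x [649. 601. 601.] xr 596.0 656.0
-112 51 lowest z [186. 188. 188.] x [599. 649. 649.] xr 598.0 651.0
-104 36 lowest z [186. 187. 188.] x [649. 649. 646.] xr 600.0 650.0
-96 30 lowest z [186. 186. 186.] x [649. 648. 647.] xr 634.0 649.0
-88 37 lowest z [185. 186. 189.] x [648. 651. 649.] xr 635.0 653.0
-80 73 lowest z [179. 181. 181.] x [653. 655. 654.] xr 635.0 658.0
-72 123 lowest z [112. 133. 141.] x [631. 633. 631.] xr 630.0 660.0
-64 192 lowest z [95. 95. 97.] x [631. 632. 632.] xr 627.0 663.0
-56 181 lowest z [94. 96. 97.] x [630. 631. 633.] xr 628.0 662.0
-48 247 lowest z [96. 97. 97.] x [631. 627. 616.] xr 609.0 661.0
-40 171 lowest z [153. 157. 158.] x [619. 624. 629.] xr 619.0 659.0
-32 231 lowest z [170. 171. 172.] x [608. 614. 636.] xr 590.0 656.0
-24 214 lowest z [185. 186. 187.] x [648. 599. 649.] xr 589.0 655.0
-16 298 lowest 
[... 618 characters left out ...]
 x [588. 587. 587.] xr 583.0 599.0
-40 45 lowest z [179. 181. 182.] x [588. 588. 588.] xr 585.0 600.0
-32 63 lowest z [183. 183. 184.] x [588. 588. 590.] xr 586.0 600.0
-24 74 lowest z [187. 187. 188.] x [596. 594. 594.] xr 588.0 611.0
-16 185 lowest z [186. 186. 187.] x [597. 592. 592.] xr 589.0 650.0
-8 73 lowest z [187. 187. 188.] x [599. 595. 599.] xr 592.0 643.0
0 66 lowest z [188. 188. 188.] x [595. 596. 599.] xr 593.0 646.0
8 121 lowest z [188. 212. 212.] x [594. 599. 593.] xr 587.0 652.0
16 132 lowest z [176. 177. 188.] x [589. 588. 588.] xr 588.0 653.0
24 137 lowest z [176. 177. 187.] x [589. 589. 589.] xr 588.0 653.0
32 70 lowest z [202. 202. 208.] x [588. 590. 620.] xr 588.0 652.0
```

The body bottom is at 175 and the finger end at ~95, which matches the 80 mm finger length. So the true tip sits ~26 mm above the reported TCP, and laterally it is right. I'll back up to the stroke start (-y) and come down until I feel contact.

{"op": "apply_moves", "data": {"series": [{"grip":0,"dx":0,"dy":5,"dz":6,"ax":0,"ay":0,"az":0},{"grip":0,"dx":0,"dy":0,"dz":6,"ax":0,"ay":0,"az":0},{"grip":0,"dx":0,"dy":0,"dz":5,"ax":0,"ay":0,"az":0},{"grip":0,"dx":0,"dy":0,"dz":0,"ax":0,"ay":0,"az":0}]}}

```text
time_s: 4.32
tool_pos: [0.6227, -0.0206, 0.0495]
tcp_rot: [-0.0, 0.999, 0.033, -0.001]
contact_force: [0.3, -1.1, 0.4]
gripper_width: 0.0002
gripper_force: 0.0
```

{"op": "apply_moves", "data": {"series": [{"grip":0,"dx":0,"dy":0,"dz":1.5,"ax":0,"ay":0,"az":0},{"grip":0,"dx":0,"dy":0,"dz":0,"ax":0,"ay":0,"az":0}]}}

```text
time_s: 4.48
tool_pos: [0.6236, -0.0202, 0.0494]
tcp_rot: [-0.0, 0.999, 0.033, -0.0]
contact_force: [0.7, 0.5, -0.1]
gripper_width: 0.0005
gripper_force: 0.0
```

{"op": "apply_moves", "data": {"series": [{"grip":0,"dx":0,"dy":0,"dz":1,"ax":0,"ay":0,"az":0},{"grip":0,"dx":0,"dy":0,"dz":0,"ax":0,"ay":0,"az":0}]}}

```text
time_s: 4.65
tool_pos: [0.6238, -0.0202, 0.0487]
tcp_rot: [-0.0, 0.999, 0.033, 0.0]
contact_force: [-0.2, 0.8, -0.1]
gripper_width: 0.0007
gripper_force: 0.0
```

{"op": "apply_moves", "data": {"series": [{"grip":0,"dx":0,"dy":0,"dz":1,"ax":0,"ay":0,"az":0},{"grip":0,"dx":0,"dy":0,"dz":0,"ax":0,"ay":0,"az":0}]}}

```text
time_s: 4.82
tool_pos: [0.6241, -0.0202, 0.0482]
tcp_rot: [0.0, 0.999, 0.033, 0.0]
contact_force: [-0.5, -0.8, 3.7]
gripper_width: 0.0006
gripper_force: 1.9
```

Contact: 3.7 N. A bit more pressure, then the first stroke.

{"op": "apply_moves", "data": {"series": [{"grip":0,"dx":0,"dy":0,"dz":0.7,"ax":0,"ay":0,"az":0},{"grip":0,"dx":0,"dy":-3,"dz":0,"ax":0,"ay":0,"az":0},{"grip":0,"dx":0,"dy":-4,"dz":0,"ax":0,"ay":0,"az":0}]}}

```text
time_s: 5.07
tool_pos: [0.6239, -0.0151, 0.0484]
tcp_rot: [0.001, 0.999, 0.032, 0.001]
contact_force: [-3.7, -3.0, 13.3]
gripper_width: 0.0003
gripper_force: 6.3
```

{"op": "apply_moves", "data": {"series": [{"grip":0,"dx":0,"dy":-4,"dz":0,"ax":0,"ay":0,"az":0},{"grip":0,"dx":0,"dy":-4,"dz":0,"ax":0,"ay":0,"az":0}]}}

```text
time_s: 5.23
tool_pos: [0.6234, -0.0063, 0.0483]
tcp_rot: [0.001, 0.999, 0.032, 0.001]
contact_force: [-1.0, -1.0, 4.9]
gripper_width: 0.0005
gripper_force: 2.6
```

{"op": "apply_moves", "data": {"series": [{"grip":0,"dx":0,"dy":-3,"dz":0,"ax":0,"ay":0,"az":0},{"grip":0,"dx":0,"dy":0,"dz":0,"ax":0,"ay":0,"az":0}]}}

```text
time_s: 5.4
tool_pos: [0.623, -0.0019, 0.0477]
tcp_rot: [0.0, 0.999, 0.033, 0.001]
contact_force: [0.7, 0.2, 4.7]
gripper_width: 0.0003
gripper_force: 2.6
```

```bash
cat >> h.py <<'E'
def gap():
    "pointer tip and mark from the scene and top cameras, router x mm"
    for n in ("scene","top"):
        c=cap(n); xs=np.arange(.585,.66,.0005)
        b=profile(c,.008,.013,xs,.002,5); r=profile(c,.008,.006,xs,.010,9)
        br=b.max(1); th=95; k=np.where(br[xs<.63]<th)[0]
        R=np.clip(r[:,2]-r[:,1]-15,0,None)
        # bg-like red weighting restricted to 610..635
        w=R*(abs(xs-.622)<.009)
        print(n,"tip",round(xs[k.max()]*1e3,1) if len(k) else None,"mark",round((w@xs)/max(w.sum(),1e-9)*1e3,1),w.sum().round())
        print("   ",[f"{int(x*1e3+.5)}:{int(q[1])}/{int(q[2])}" for x,q in list(zip(xs,b))[40:92:4]])
E
python3 -c "
from h import *
st();gap()"
```

```text
t 5.4 router xyz [621.6 -42.4  47.7] F [0.7 0.2 4.7] yawtool 0.066 z [ 0.001 -0.    -1.   ] w 0.0003
scene tip 611.5 mark 621.2 1111.0
    ['605:28/30', '607:42/45', '609:60/65', '611:80/85', '613:104/109', '615:132/139', '617:162/169', '619:180/191', '621:185/204', '623:167/208', '625:138/207', '627:124/205', '629:133/202']
top tip 630.0 mark 624.2 1362.0
    ['605:10/9', '607:5/4', '609:20/22', '611:66/64', '613:123/120', '615:176/175', '617:208/211', '619:172/211', '621:98/209', '623:43/177', '625:27/115', '627:33/52', '629:38/41']
```

Rolling works and the force is about 5 N. I'll repeat full cycles: lift, return, lower, stroke.

{"op": "apply_moves", "data": {"series": [{"grip":0,"dx":0,"dy":0,"dz":-5,"ax":0,"ay":0,"az":0},{"grip":0,"dx":0,"dy":10,"dz":0,"ax":0,"ay":0,"az":0},{"grip":0,"dx":0,"dy":10,"dz":0,"ax":0,"ay":0,"az":0},{"grip":0,"dx":0,"dy":0,"dz":5,"ax":0,"ay":0,"az":0},{"grip":0,"dx":0,"dy":-5,"dz":0.2,"ax":0,"ay":0,"az":0},{"grip":0,"dx":0,"dy":-5,"dz":0,"ax":0,"ay":0,"az":0},{"grip":0,"dx":0,"dy":-5,"dz":0,"ax":0,"ay":0,"az":0},{"grip":0,"dx":0,"dy":-5,"dz":0,"ax":0,"ay":0,"az":0}]}}

```text
time_s: 6.17
tool_pos: [0.6234, -0.004, 0.0479]
tcp_rot: [0.001, 0.999, 0.032, 0.001]
contact_force: [-0.1, -1.8, 6.2]
gripper_width: 0.0007
gripper_force: 3.0
```

{"op": "apply_moves", "data": {"series": [{"grip":0,"dx":0,"dy":0,"dz":-5,"ax":0,"ay":0,"az":0},{"grip":0,"dx":0,"dy":10,"dz":0,"ax":0,"ay":0,"az":0},{"grip":0,"dx":0,"dy":10,"dz":0,"ax":0,"ay":0,"az":0},{"grip":0,"dx":0,"dy":0,"dz":5,"ax":0,"ay":0,"az":0},{"grip":0,"dx":0,"dy":-5,"dz":0,"ax":0,"ay":0,"az":0},{"grip":0,"dx":0,"dy":-5,"dz":0,"ax":0,"ay":0,"az":0},{"grip":0,"dx":0,"dy":-5,"dz":0,"ax":0,"ay":0,"az":0},{"grip":0,"dx":0,"dy":-5,"dz":0,"ax":0,"ay":0,"az":0}]}}

```text
time_s: 6.83
tool_pos: [0.6233, -0.0044, 0.0479]
tcp_rot: [0.001, 0.999, 0.032, 0.001]
contact_force: [-0.2, -1.1, 6.1]
gripper_width: 0.0005
gripper_force: 3.3
```

```bash
python3 -c "
from h import *
st();gap()"
```

```text
t 6.83 router xyz [621.7 -44.8  47.9] F [-0.2 -1.1  6.1] yawtool 0.063 z [ 0.002 -0.001 -1.   ] w 0.0005
scene tip 613.5 mark 621.3 1117.0
    ['605:39/42', '607:34/37', '609:35/38', '611:52/56', '613:80/84', '615:115/121', '617:150/159', '619:174/186', '621:184/204', '623:166/207', '625:137/206', '627:123/204', '629:132/203']
top tip 630.0 mark 624.2 1404.0
    ['605:34/35', '607:21/25', '609:8/9', '611:16/16', '613:47/46', '615:92/94', '617:136/148', '619:154/197', '621:96/208', '623:42/178', '625:26/116', '627:33/52', '629:37/38']
```

About 1.2 mm per stroke, with ~8.5 mm left. Four more strokes.

{"op": "apply_moves", "data": {"series": [{"grip":0,"dx":0,"dy":0,"dz":-5,"ax":0,"ay":0,"az":0},{"grip":0,"dx":0,"dy":10,"dz":0,"ax":0,"ay":0,"az":0},{"grip":0,"dx":0,"dy":10,"dz":0,"ax":0,"ay":0,"az":0},{"grip":0,"dx":0,"dy":0,"dz":5,"ax":0,"ay":0,"az":0},{"grip":0,"dx":0,"dy":-5,"dz":0,"ax":0,"ay":0,"az":0},{"grip":0,"dx":0,"dy":-5,"dz":0,"ax":0,"ay":0,"az":0},{"grip":0,"dx":0,"dy":-5,"dz":0,"ax":0,"ay":0,"az":0},{"grip":0,"dx":0,"dy":-5,"dz":0,"ax":0,"ay":0,"az":0}]}}

```text
time_s: 7.6
tool_pos: [0.6233, -0.0042, 0.0479]
tcp_rot: [0.001, 0.999, 0.032, 0.001]
contact_force: [-1.1, -1.1, 6.9]
gripper_width: 0.0006
gripper_force: 3.2
```

{"op": "apply_moves", "data": {"series": [{"grip":0,"dx":0,"dy":0,"dz":-5,"ax":0,"ay":0,"az":0},{"grip":0,"dx":0,"dy":10,"dz":0,"ax":0,"ay":0,"az":0},{"grip":0,"dx":0,"dy":10,"dz":0,"ax":0,"ay":0,"az":0},{"grip":0,"dx":0,"dy":0,"dz":5,"ax":0,"ay":0,"az":0},{"grip":0,"dx":0,"dy":-5,"dz":0,"ax":0,"ay":0,"az":0},{"grip":0,"dx":0,"dy":-5,"dz":0,"ax":0,"ay":0,"az":0},{"grip":0,"dx":0,"dy":-5,"dz":0,"ax":0,"ay":0,"az":0},{"grip":0,"dx":0,"dy":-5,"dz":0,"ax":0,"ay":0,"az":0}]}}

```text
time_s: 8.27
tool_pos: [0.6233, -0.0044, 0.0479]
tcp_rot: [0.001, 0.999, 0.032, 0.001]
contact_force: [-0.6, -1.4, 7.1]
gripper_width: 0.0005
gripper_force: 3.4
```

{"op": "apply_moves", "data": {"series": [{"grip":0,"dx":0,"dy":0,"dz":-5,"ax":0,"ay":0,"az":0},{"grip":0,"dx":0,"dy":10,"dz":0,"ax":0,"ay":0,"az":0},{"grip":0,"dx":0,"dy":10,"dz":0,"ax":0,"ay":0,"az":0},{"grip":0,"dx":0,"dy":0,"dz":5,"ax":0,"ay":0,"az":0},{"grip":0,"dx":0,"dy":-5,"dz":0,"ax":0,"ay":0,"az":0},{"grip":0,"dx":0,"dy":-5,"dz":0,"ax":0,"ay":0,"az":0},{"grip":0,"dx":0,"dy":-5,"dz":0,"ax":0,"ay":0,"az":0},{"grip":0,"dx":0,"dy":-5,"dz":0,"ax":0,"ay":0,"az":0}]}}

```text
time_s: 8.93
tool_pos: [0.6233, -0.0046, 0.0479]
tcp_rot: [0.001, 1.0, 0.032, 0.001]
contact_force: [-0.7, -1.1, 7.4]
gripper_width: 0.0002
gripper_force: 3.5
```

{"op": "apply_moves", "data": {"series": [{"grip":0,"dx":0,"dy":0,"dz":-5,"ax":0,"ay":0,"az":0},{"grip":0,"dx":0,"dy":10,"dz":0,"ax":0,"ay":0,"az":0},{"grip":0,"dx":0,"dy":10,"dz":0,"ax":0,"ay":0,"az":0},{"grip":0,"dx":0,"dy":0,"dz":5,"ax":0,"ay":0,"az":0},{"grip":0,"dx":0,"dy":-5,"dz":0,"ax":0,"ay":0,"az":0},{"grip":0,"dx":0,"dy":-5,"dz":0,"ax":0,"ay":0,"az":0},{"grip":0,"dx":0,"dy":-5,"dz":0,"ax":0,"ay":0,"az":0},{"grip":0,"dx":0,"dy":-5,"dz":0,"ax":0,"ay":0,"az":0}]}}

```text
time_s: 9.6
tool_pos: [0.6233, -0.0046, 0.0479]
tcp_rot: [0.001, 1.0, 0.032, 0.001]
contact_force: [-0.5, -2.3, 6.9]
gripper_width: 0.001
gripper_force: 3.5
```

```bash
python3 -c "
from h import *
st();gap()"
```

```text
t 9.6 router xyz [621.7 -45.   47.9] F [-0.5 -2.3  6.9] yawtool 0.063 z [ 0.002 -0.002 -1.   ] w 0.001
scene tip 619.5 mark 620.9 1251.0
    ['605:36/36', '607:41/41', '609:42/43', '611:39/39', '613:33/36', '615:37/41', '617:48/55', '619:65/83', '621:82/116', '623:88/149', '625:89/175', '627:105/192', '629:129/199']
top tip 630.0 mark 624.2 1089.0
    ['605:14/11', '607:18/20', '609:30/32', '611:30/28', '613:30/27', '615:35/35', '617:46/48', '619:44/56', '621:41/74', '623:37/83', '625:31/73', '627:34/39', '629:37/37']
```

The tip now seems close to the mark. I'll lift and move clear for an unobstructed check.

{"op": "apply_moves", "data": {"series": [{"grip":0,"dx":0,"dy":0,"dz":-15,"ax":0,"ay":0,"az":0},{"grip":0,"dx":0,"dy":0,"dz":-30,"ax":0,"ay":0,"az":0},{"grip":0,"dx":0,"dy":20,"dz":-30,"ax":0,"ay":0,"az":0},{"grip":0,"dx":0,"dy":38,"dz":0,"ax":0,"ay":0,"az":0},{"grip":0,"dx":0,"dy":38,"dz":0,"ax":0,"ay":0,"az":0},{"grip":0,"dx":0,"dy":38,"dz":0,"ax":0,"ay":0,"az":0},{"grip":0,"dx":0,"dy":38,"dz":0,"ax":0,"ay":0,"az":0},{"grip":0,"dx":0,"dy":0,"dz":0,"ax":0,"ay":0,"az":0}]}}

```text
time_s: 10.37
tool_pos: [0.6319, -0.1863, 0.1205]
tcp_rot: [0.003, 1.0, 0.027, -0.001]
contact_force: [-0.8, -1.5, 0.2]
gripper_width: 0.0002
gripper_force: 0.0
```

```bash
python3 -c "
from h import *
st();gap()
c=cap('top');s=cap('scene')
a=cv2.resize(c['img'][125:185,240:280],(400,600),interpolation=cv2.INTER_CUBIC);b=cv2.resize(s['img'][195:255,215:255],(400,600),interpolation=cv2.INTER_CUBIC)
cv2.imwrite('pics/p5.png',np.hstack([a,b]))"
```

```text
t 10.37 router xyz [ 618.5 -226.9  120.5] F [-0.8 -1.5  0.2] yawtool 0.054 z [-0.002 -0.006 -1.   ] w 0.0002
scene tip 620.0 mark 620.9 1262.0
    ['605:26/31', '607:32/38', '609:38/42', '611:36/38', '613:30/31', '615:33/38', '617:47/55', '619:62/79', '621:72/107', '623:77/140', '625:78/168', '627:95/185', '629:123/193']
top tip 622.0 mark 623.8 815.0
    ['605:36/40', '607:42/45', '609:54/55', '611:51/52', '613:45/47', '615:40/41', '617:33/34', '619:33/46', '621:38/75', '623:70/114', '625:126/156', '627:181/181', '629:184/181']
```

View pics/p5.png

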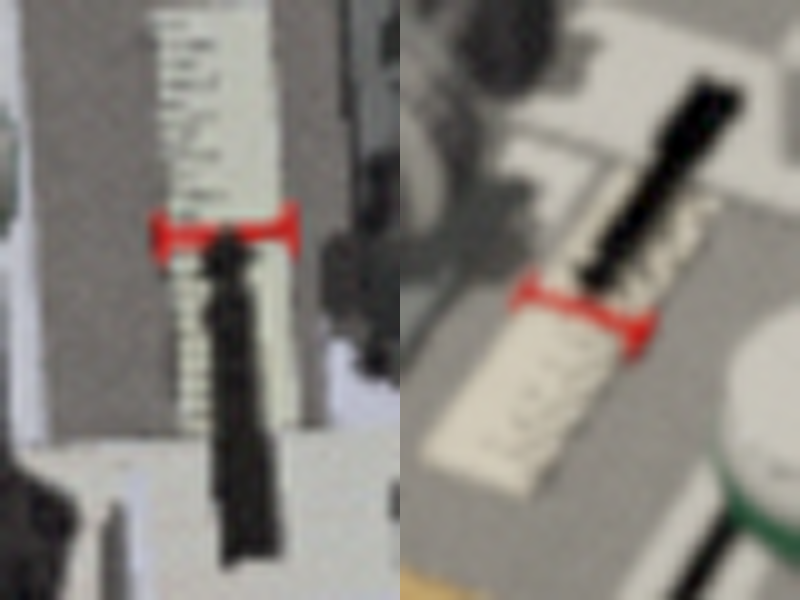

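Top view: the tip (228,228) lies on the red band (row ~232). Scene view: the tip (590,285) stands just in front of the line, as parallax predicts. I'll refine with narrow profiles.

```bash
python3 -c "
from h import *
for n in('top','scene'):
  acc=[cap(n) for _ in range(6)]; c=acc[0]; c['img']=np.mean([a['img'] for a in acc],0).astype(np.uint8)
  xs=np.arange(.595,.65,.00025)
  for y in np.arange(.002,.0141,.0015):
    r=profile(c,y,.013,xs,.0003,3)[:,2]; k=np.where(r<100)[0]; k=k[xs[k]<.64]
    print(n,round(y*1e3,1),'tip',xs[k.max()]*1e3 if len(k) else None, end=' | ')
  print()
  for y in (-.006,-.004,-.002,0,.016,.018,.02):
    p=profile(c,y,.006,xs,.0003,3); w=np.clip(p[:,2]-p[:,1]-25,0,None); w*=abs(xs-.622)<.012
    print(n,round(y*1e3),'mark',round((w@xs)/max(w.sum(),1)*1e3,2),round(w.sum()),end=' | ')
  print()
"
```

```text
top 2.0 tip None | top 3.5 tip 617.9999999999974 | top 5.0 tip 619.7499999999973 | top 6.5 tip 621.499999999997 | top 8.0 tip 622.4999999999969 | top 9.5 tip 622.7499999999969 | top 11.0 tip 621.499999999997 | top 12.5 tip 620.2499999999972 | top 14.0 tip 618.9999999999974 | 
top -6 mark 624.56 3650 | top -4 mark 624.15 2124 | top -2 mark 623.92 1610 | top 0 mark 623.8 1583 | top 16 mark 623.73 2116 | top 18 mark 623.83 2093 | top 20 mark 623.91 2086 | 
scene 2.0 tip 616.7499999999976 | scene 3.5 tip 618.4999999999974 | scene 5.0 tip 619.7499999999973 | scene 6.5 tip 620.4999999999972 | scene 8.0 tip 620.7499999999972 | scene 9.5 tip 619.9999999999973 | scene 11.0 tip 618.2499999999974 | scene 12.5 tip 615.7499999999977 | scene 14.0 tip None | 
scene -6 mark 621.49 1476 | scene -4 mark 621.23 1392 | scene -2 mark 621.18 1397 | scene 0 mark 621.01 1538 | scene 16 mark 621.15 2238 | scene 18 mark 621.27 2964 | scene 20 mark 621.54 4411 |
```

Both views put the tip within about 0.3–1 mm of the centre of the 5 mm band, and blur makes a pointed tip read slightly short. The arm is clear, so I'm handing in.

```bash
python3 -c "
from h import *
st();print(ctrl.hand_in())"
```

```text
t 11.17 router xyz [ 621.3 -214.7  121.9] F [ 0.3 -0.5  0.4] yawtool 0.066 z [ 0. -0. -1.] w 0.0007
the job is handed in; nothing more can be done
None
```

The job is handed in after 7 wheel strokes: the pointer tip stands over the red gauge mark, within about 1 mm of its centre by both cameras, and the arm is clear of everything.

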